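# Set the seven-day watering dial

### The job

Set the green watering-day dial on the potting shelf: with a fingertip, flick the tabs at the edge of its wheel so that it advances anticlockwise (seen from above) by just as many clicks as it takes for the yellow tab to come to rest at the white pointer, and never past it. Do not lift the dial or shove it out of place, and leave the blue dial and everything else on the shelf as they are. Finish with the hand clear.

Things in the scene. Friction and masses are not known exactly. Their poses are not given: they have to be found in the camera images.
- green_dial_axis (a point): Centre of the flat top of the green wheel, on its upright axle, 68 mm above the shelf. Fixed to the foot (does not turn with the wheel): z up, x level from the axle to the white pointer. The wheel is a green disc of radius 42 mm with seven even radial tabs, 10 mm wide, reaching to radius 76 mm; disc and tabs lie 46 to 68 mm above the shelf. An axle cap stands 8 mm above the wheel.
- green_dial: The green dial's concrete foot, loose but heavy (about 2 kg), 30 mm high; origin under the axle at shelf height, x towards the pointer. It reaches from 70 mm behind the axle to 105 mm in front, 75 mm to either side. Above it 16 mm of air lies below the tabs; the gaps between tabs (44 mm wide at radius 62 mm) are open from above and from outside.
- green_dial_tab (a point): Top of the one yellow tab of the green wheel (the other six are green), 66 mm out from the axle, 68 mm above the shelf; turns with the wheel. A yellow stripe on the wheel runs to it.
- green_dial_pointer (a point): Tip of the green dial's white pointer, fixed on the foot 84 mm from the axle, 82 mm above the shelf. Its white post is 22 mm wide, stands 87 to 101 mm from the axle and is 86 mm high with the pointer. The tabs pass just inside it.
- green_dial_wheel (a joint): Turn of the green wheel, rad: 0 with the yellow tab at the pointer, negative before; grows anticlockwise seen from above. One click is 2 pi / 7 = 0.898. Starts 2, 3 or 4 clicks short of 0. A spring pawl gives a firm rest at each whole click: a tab pushed sideways needs about 3 to 5 N, and past half a click the wheel snaps on to the next rest by itself.
- blue_dial_axis (a point): Same point of the other dial, of the same build, with blue tabs and one red tab; to be left alone. The two dials may stand either way round.
- blue_dial_tab (a point): Top of the red tab of the blue wheel, 66 mm out from its axle; it must stay where it is.
- pot: White plastic pot, 110 mm across the rim, 100 mm high, open; origin under its centre.
- bowl: Stainless steel bowl, 150 mm across, 60 mm high; origin under its centre.
- jar: Glass jar with dark twist cap, 72 mm across, 110 mm high; origin under its centre.
- trowel: Trowel lying flat, wooden handle (26 mm thick, to 150 mm along -x of its origin) and orange blade (to 142 mm along +x, 75 mm wide).
- dibber: Wooden dibber lying flat, T handle 100 mm wide at its origin and a 24 mm thick shaft running 180 mm along its +x.
Mind the look-alikes: they are no part of the job. What is shaped like the green_dial but brown is not meant.

How it is judged:
By the outcome, as a careful person would: the job done as asked, in the order asked, and still so for the second after the job is handed in, with the robot touching nothing.
It also fails if it takes over 54 s, if anything falls off the work surface, if the arm or the gripper's body presses on something with over 40 N, if the wrist force passes 120 N, or if a joint passes its speed limit or range.

### The arm

A 7-joint arm with a two-finger parallel gripper is mounted at the origin on the work surface. World frame = base frame: x ahead of the robot, y to its left, z up, the work surface at z = 0. Lengths are in m, angles in rad, forces in N, time in s.
With the tool pointing down it reaches from about 0.425 to 0.875 m from the base axis. Payload 8.4 kg.
Tool frame: the origin (TCP) lies midway between the tips of the shut fingers; the grasp point (between the pads) lies env.grasp_offset behind it (env.grasp_offset is the distance from the TCP to the grasp point, in m); z points along the fingers, x is the direction in which the jaws open and shut, and the axes are right-handed (so a half turn about z gives the same grasp; the last joint's range is limited). The gripper opens to 85 mm and grips with 20 to 120 N. Pads are 22 mm wide; open, the fingers measure 114 mm over their backs; the gripper's body (76 mm by 85 mm) begins 54 mm behind the grasp point. The pads swing forward as they close: fully open they stand 13 mm farther back than shut.
Start: joints at [-1.224, 0.333, 0.04, 1.465, -0.013, 1.343, -0.059], TCP at [0.28, 0.586, 0.231] pointing down, gripper open.
Joint ranges: [-2.58, 2.58], [-0.38, 2.09], [-1.3, 1.39], [0.25, 2.4], [-1.5, 4.64], [0.08, 2.09], [-2.65, 2.65]. Speed limits (rad/s): [2.22, 2.22, 2.79, 2.79, 3.14, 3.14, 3.14].

### API

Orientations are given as a unit quaternion [w, x, y, z].
In Python, from bench import env, capture, camera_params, spotter gives the robot as it stands.
- The arm moves only by the tool apply_moves, never from a script. Its argument "deltas" is a list of rows, each an object with "xyz": the shift along the tool's x, y, z in mm, a list of three; "rotation": the turn, a rotation vector about the tool's x, y, z in degrees, a list of three. In form: [{"xyz": [tx, ty, tz], "rotation": [ax, ay, az]}, ...]. A call has exactly 5 rows; each row is the pose to reach, as a shift and turn from the pose commanded when the call began, along the tool's axes at that moment; what a row does not reach only later rows make up. A row lasts 1/8 s, in which the tool goes at most 62.5 mm and 10.7 degrees, less where a joint would pass 70% of its speed; a pose out of reach is approached as far as the arm can. A call with a gripper value outside its range is refused whole. "jaw" is the opening, from 0 (shut) to 1 (fully open), set as the call begins (left out, the last holds). The fingers move at their own pace and stop on an object; the grip force is fixed at half the most. Time passes only in rows, so rows that repeat a pose let the fingers close, or fill a call up. It gives the time, the measured TCP pose, the force and the opening at its end, in the units of the state.
- env.observe(): the state, without advancing time (a new reading comes with each control period).
- capture(name): name is "side" or "top" or "wrist"; returns the picture (384x512x3 uint8, red, green, blue); there is no depth.
- camera_params(name): a dict with "K" (3x3 intrinsics, pixels), "T" (4x4, takes a point from camera to world coordinates). Camera axes: x right, y up, looking along -z (the intrinsics and any distortion apply to the point x, -y, -z); pixel columns grow to the right and rows downward; lengths in m; the calibration is good to about 2 mm. A picture is of the moment at which its call begins: read the wrist's pose just before it. camera_params takes no time and is no camera call; for the wrist camera it gives the pose at the moment of the call.
- env.close_job(): hands the job in, once; it reports no verdict.
Trained networks look in the newest picture that a camera, given by its name, has taken for a name from the list of things; names that differ only in an ending like _2 or _b are one class to them, and where a whole thing is asked for, a point or a joint stands for the part that bears it (a point fixed in the world has none). Each returns a list of dicts, best first, with "conf" (0 to 1); they miss things now and then, are a little off and sometimes report something else, mostly with a low value. They report only what shows in the picture. A call takes as long as a camera call. They do not tell look-alikes from the thing itself.
- spotter.spot_in(camera, label): "extent" ([centre column, centre row, width, height] as shares, 0 to 1, of the picture: columns of its width, rows of its height, round what is visible of it).
- spotter.landmark_of(camera, label): "at" ([column, row] as shares, 0 to 1, of the picture: columns of its width, rows of its height: a listed point, or the origin of a listed thing).
The state is a dict: "time": time; "joint_positions": joint angles; "qd": joint speeds; "joint_efforts": joint torques, N m; "eef_pos": TCP position; "orientation": TCP orientation; "ft_force": force on the tool from outside, world axes, zero at the start; "ft_torque": the same for the moment, N m; "grip_width": opening from 0.0 (shut) to 1.0 (fully open).
Only numpy, scipy, OpenCV 4.12 (cv2) and the standard library are available. Lean on these libraries where they do the work, as an engineer would, in place of code of your own. Each camera call takes 0.05 s, during which the arm holds its last target.

## Working session

There is one attempt and no reset: what is moved stays moved. The work goes in short steps, Python scripts to look and compute and a tool call to move; the robot and the scene stay as the last step left them, time stands still between calls to the robot, and variables do not carry over. Pictures are saved under pics/ and viewed, and the job is handed in when it is done.

Besides the shell and the picture viewer there is one more tool, called after "Emit:" in YAML: its name, and indented under it one key for each argument. apply_moves: Moves the arm, as the interface text tells. Its arguments: {"type":"object","properties":{"deltas":{"type":"array","items":{"type":"object","properties":{"xyz":{"type":"array","items":{"type":"number"}},"rotation":{"type":"array","items":{"type":"number"}}}}},"jaw":{"type":"number"}},"required":["deltas"]}

```bash
ls; mkdir -p pics
python3 - <<'E'
from bench import env,capture,camera_params,spotter
import cv2
print(env.observe())
for n in("top","side"):
    im=capture(n); cv2.imwrite(f"pics/{n}0.png",im[:,:,::-1])
    p=camera_params(n); print(n,p)
    for l in("green_dial_axis","green_dial_tab","green_dial_pointer","blue_dial_axis"):
        print(l,[(round(d['conf'],2),round(d['at'][0]*512,1),round(d['at'][1]*384,1)) for d in spotter.landmark_of(n,l)][:3])
E
```

```text
pics
{'time': 0.0, 'joint_positions': array([-1.22420519,  0.33391772,  0.03987281,  1.46624412, -0.01340356,
        1.34327878, -0.0584514 ]), 'qd': array([-0.00116639,  0.00076008, -0.0014929 ,  0.00154311, -0.00172218,
        0.00251607,  0.00133855]), 'joint_efforts': array([-2.94221963e-04, -6.58548617e+01,  1.36529703e+00, -4.05572748e+01,
        1.67992391e-02,  1.25356024e-02,  1.22432326e-05]), 'eef_pos': array([0.28009665, 0.58607093, 0.23043012]), 'orientation': array([ 4.64994193e-04,  8.45914354e-01,  5.33318179e-01, -6.39878882e-04]), 'ft_force': array([1.36463437, 0.3882022 , 1.21756261]), 'ft_torque': array([-0.01121246, -0.04806383, -0.03004503]), 'grip_width': 1.0036392169774915}
top {'K': array([[389.59530703,   0.        , 255.15086321],
       [  0.        , 389.59530703, 193.71002228],
       [  0.        ,   0.        ,   1.        ]]), 'T': array([[ 1.31207357e-03,  9.97268809e-01, -7.38457877e-02,
         4.65137661e-01],
       [-9.99976342e-01,  1.80709075e-03,  6.63697578e-03,
         3.49112195e-04],
       [ 6.75229497e-03,  7.38353325e-02,  9.97247
[... 322 characters left out ...]
.6)]
blue_dial_axis [(0.66, 185.5, 215.2), (0.44, 246.7, 125.6)]
side {'K': array([[434.43999523,   0.        , 249.00083526],
       [  0.        , 434.43999523, 191.46592548],
       [  0.        ,   0.        ,   1.        ]]), 'T': array([[ 0.92820728, -0.24313538,  0.28163174,  1.03452763],
       [ 0.37200333,  0.5928524 , -0.71424054, -1.18523688],
       [ 0.0066911 ,  0.76773122,  0.64073708,  1.13572313],
       [ 0.        ,  0.        ,  0.        ,  1.        ]])}
green_dial_axis [(0.81, 209.0, 226.5), (0.7, 109.1, 275.7)]
green_dial_tab [(0.84, 98.8, 294.8), (0.6, 199.3, 215.5)]
green_dial_pointer [(0.95, 98.6, 295.6), (0.59, 223.6, 235.5)]
blue_dial_axis [(0.73, 253.5, 154.8)]
```

Run:
```python
import cv2
a=cv2.imread("pics/top0.png");cv2.imwrite("pics/top0c.png",cv2.resize(a[90:290,150:450],(800,533),interpolation=2))
b=cv2.imread("pics/side0.png");cv2.imwrite("pics/side0c.png",cv2.resize(b,(768,576)))
```

```text
(no output)
```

View pics/top0.png

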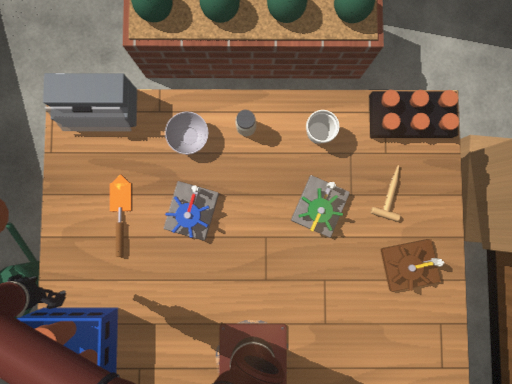

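View pics/top0c.png

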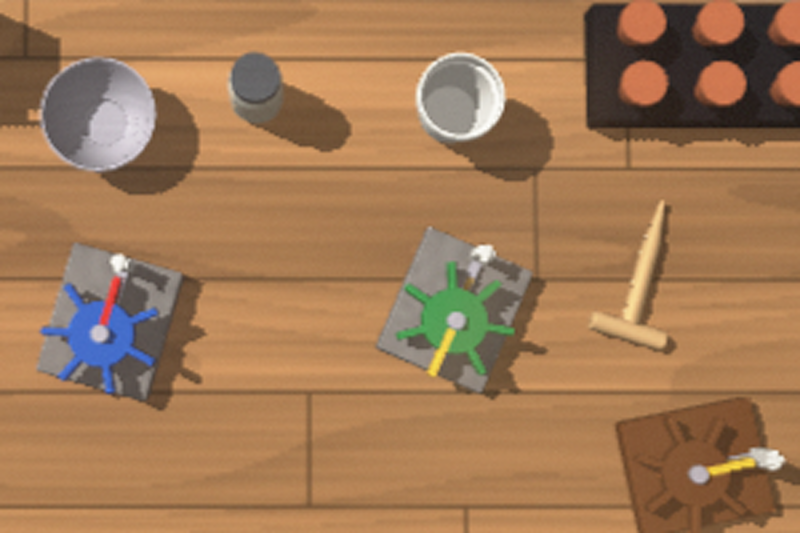

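View pics/side0c.png

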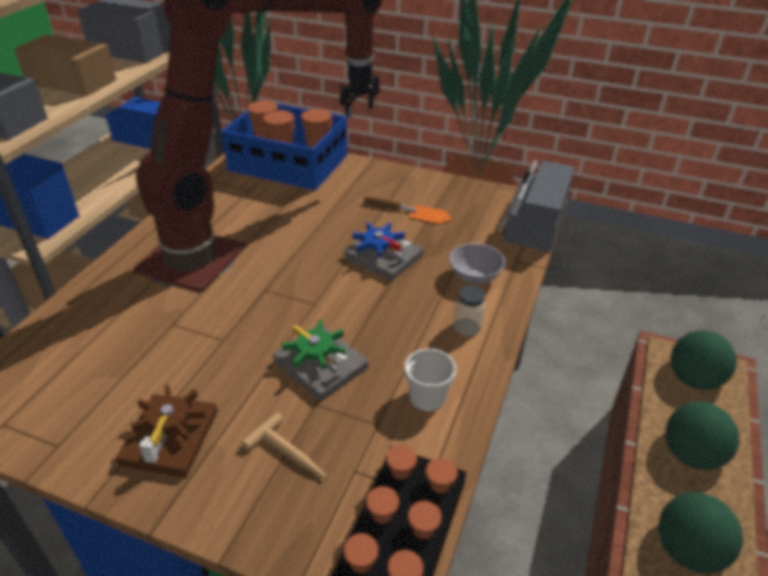

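```bash
cat > h.py <<'E'
import numpy as np
from bench import env,capture,camera_params,spotter
def ray(n,u,v,z,p=None):
    p=p or camera_params(n); K,T=p['K'],p['T']
    d=np.array([(u-K[0,2])/K[0,0],-(v-K[1,2])/K[1,1],-1.]); d=T[:3,:3]@d; o=T[:3,3]
    return o+d*(z-o[2])/d[2]
def proj(n,P,p=None):
    p=p or camera_params(n); K,T=p['K'],p['T']
    c=T[:3,:3].T@(np.array(P)-T[:3,3]); return K[0,2]+K[0,0]*c[0]/-c[2],K[1,2]-K[1,1]*c[1]/-c[2]
E
python3 - <<'E'
from h import *
def c(u,v): return 150+u*.375,90+v*.375
ax=ray("top",*c(456,320),.076); tab=ray("top",*c(433,372),.068); po=ray("top",*c(484,253),.084)
axs=ray("side",313/1.5,339/1.5,.076)
print(ax,axs,tab,po)
a=lambda p:np.degrees(np.arctan2(*(p-ax)[1::-1]))
print(a(tab),a(po),np.linalg.norm((tab-ax)[:2]),np.linalg.norm((po-ax)[:2]), (a(tab)-a(po))/51.43)
for n in("blue",): print(ray("top",185.5,215.2,.068))
E
```

```text
[ 0.50760677 -0.23020983  0.076     ] [ 0.50875774 -0.23083844  0.076     ] [ 0.44202696 -0.20173593  0.068     ] [ 0.59188715 -0.26510805  0.084     ]
156.53014657841874 -22.49311978822926 0.07149457576285108 0.09121988474131275 3.480911265149679
[0.48961135 0.22668721 0.068     ]
```

Emit:
apply_moves:
  deltas:
    - {"xyz": [-32, 50, -8], "rotation": [0, 0, 9]}
    - {"xyz": [-64, 100, -16], "rotation": [0, 0, 18]}
    - {"xyz": [-96, 150, -24], "rotation": [0, 0, 27]}
    - {"xyz": [-128, 200, -32], "rotation": [0, 0, 36]}
    - {"xyz": [-160, 250, -40], "rotation": [0, 0, 45]}
  jaw: 0

```text
time: 1.12
eef_pos: [0.4376, 0.3326, 0.2719]
orientation: [-0.0, 0.986, 0.166, 0.0]
ft_force: [0.7, 0.6, -0.3]
grip_width: 0.0
```

```bash
cat >> h.py <<'E'
from scipy.spatial.transform import Rotation as R
def st():
    s=env.observe(); q=s['orientation']; M=R.from_quat([q[1],q[2],q[3],q[0]]).as_matrix()
    return s['eef_pos'],M,s
def to(P,yaw=None):
    p,M,s=st(); d=M.T@(np.array(P)-p)*1000
    x=np.degrees(np.arctan2(M[1,0],M[0,0]))
    print("t",round(s['time'],2),"pos",p.round(4),"yaw",round(x,1),"tilt",round(np.degrees(np.arccos(-M[2,2])),2),"delta",d.round(1),"rotz",None if yaw is None else round(-(yaw-x),1),"F",s['ft_force'].round(1),"g",round(s['grip_width'],2))
E
python3 -c "
from h import *
to([.50,-.22,.36],-22.5);print(env.grasp_offset)"
```

```text
t 1.12 pos [0.4376 0.3326 0.2719] yaw 19.2 tilt 0.04 delta [-122.4  542.4  -88.5] rotz 41.7 F [ 0.7  0.6 -0.3] g 0.0
0.0187
```

Emit:
apply_moves:
  deltas:
    - {"xyz": [-10, 55, -9], "rotation": [0, 0, 4.2]}
    - {"xyz": [-20, 110, -18], "rotation": [0, 0, 8.4]}
    - {"xyz": [-32, 165, -27], "rotation": [0, 0, 12.6]}
    - {"xyz": [-46, 220, -36], "rotation": [0, 0, 16.8]}
    - {"xyz": [-61, 271, -44], "rotation": [0, 0, 21]}

```text
time: 1.75
eef_pos: [0.4696, 0.0563, 0.3159]
orientation: [-0.0, 1.0, -0.015, 0.0]
ft_force: [-0.0, -0.4, 0.8]
grip_width: 0.003
```

```bash
python3 -c "
from h import *
to([.50,-.22,.36],-22.5)"
```

```text
t 1.75 pos [0.4696 0.0563 0.3159] yaw -1.7 tilt 0.06 delta [ 38.7 275.2 -44.2] rotz 20.8 F [-0.  -0.4  0.8] g 0.0
```

Emit:
apply_moves:
  deltas:
    - {"xyz": [8, 55, -9], "rotation": [0, 0, 4.2]}
    - {"xyz": [16, 110, -18], "rotation": [0, 0, 8.4]}
    - {"xyz": [23, 165, -27], "rotation": [0, 0, 12.6]}
    - {"xyz": [31, 220, -36], "rotation": [0, 0, 16.8]}
    - {"xyz": [39, 275, -44], "rotation": [0, 0, 20.8]}

```text
time: 2.38
eef_pos: [0.5011, -0.2192, 0.3601]
orientation: [-0.0, 0.981, -0.195, 0.001]
ft_force: [0.9, -0.2, -0.5]
grip_width: 0.003
```

Run:
```python
from h import *
import cv2
to([.508,-.230,.36],-22.5)
p=camera_params("wrist");im=capture("wrist")
print(p['T'].round(3))
import pickle; pickle.dump((p,im),open("w1.pkl","wb"))
cv2.imwrite("pics/w1.png",cv2.resize(im[:,:,::-1],(768,576)))
for l in("green_dial_axis","green_dial_tab","green_dial_pointer"):
    print(l,[(round(d['conf'],2),round(d['at'][0]*768,1),round(d['at'][1]*576,1)) for d in spotter.landmark_of("wrist",l)][:3])
```

```text
t 2.38 pos [ 0.5011 -0.2192  0.3601] yaw -22.4 tilt 0.09 delta [10.5  7.4  0.1] rotz 0.1 F [ 0.9 -0.2 -0.5] g 0.0
[[ 0.924  0.365  0.11   0.53 ]
 [-0.382  0.884  0.27  -0.151]
 [ 0.002 -0.292  0.957  0.503]
 [ 0.     0.     0.     1.   ]]
green_dial_axis [(0.81, 390.5, 241.1)]
green_dial_tab [(0.86, 327.6, 242.1)]
green_dial_pointer [(0.9, 472.5, 246.8)]
```

View pics/w1.png

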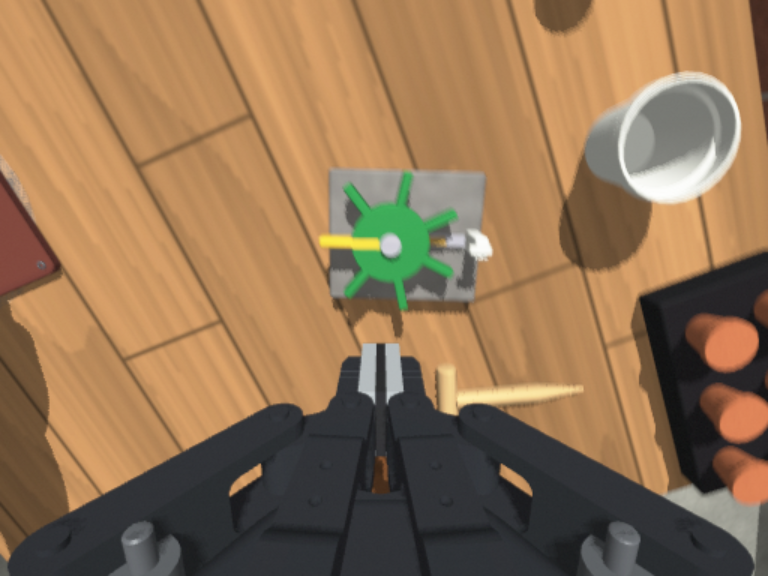

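Run:
```python
from h import *
import pickle,cv2
p,im=pickle.load(open("w1.pkl","rb"))
f=lambda u,v,z:ray("wrist",u/1.5,v/1.5,z,p)
ax=f(391,244.5,.076);tab=f(322,241,.068);po=f(488,247,.084)
print(ax,tab,po)
for n,q in(("tab",tab),("po",po)):
    d=(q-ax)[:2];print(n,np.hypot(*d),np.degrees(np.arctan2(d[1],d[0])))
for u,v in((405,173),(348,186),(455,214),(450,272),(404,307),(350,293)):
    d=(f(u,v,.068)-ax)[:2];print(np.hypot(*d),np.degrees(np.arctan2(d[1],d[0])))
for c in((331,170),(484,172),(475,300),(330,298)): print(f(*c,.03))
cv2.imwrite("pics/w1c.png",cv2.resize(im[95:215,200:350,::-1],(750,600),interpolation=2))
```

```text
[ 0.50915714 -0.23274209  0.076     ] [ 0.44247806 -0.20280637  0.068     ] [ 0.60069439 -0.2716913   0.084     ]
tab 0.0730906738710231 155.8221976279808
po 0.0994791904192806 -23.04981258198514
0.07315002315682875 56.659648588832454
0.07372414244029558 104.37974138305891
0.07337357404706553 2.2412833933479233
0.0719706821510355 -48.696824879465964
0.07373869891877348 -100.4926251531695
0.07136225053634968 -151.07489182993484
[ 0.47706456 -0.13942812  0.03      ]
[ 0.63185512 -0.20562802  0.03      ]
[ 0.57514292 -0.34308886  0.03      ]
[ 0.41466815 -0.27399572  0.03      ]
```

View pics/w1c.png

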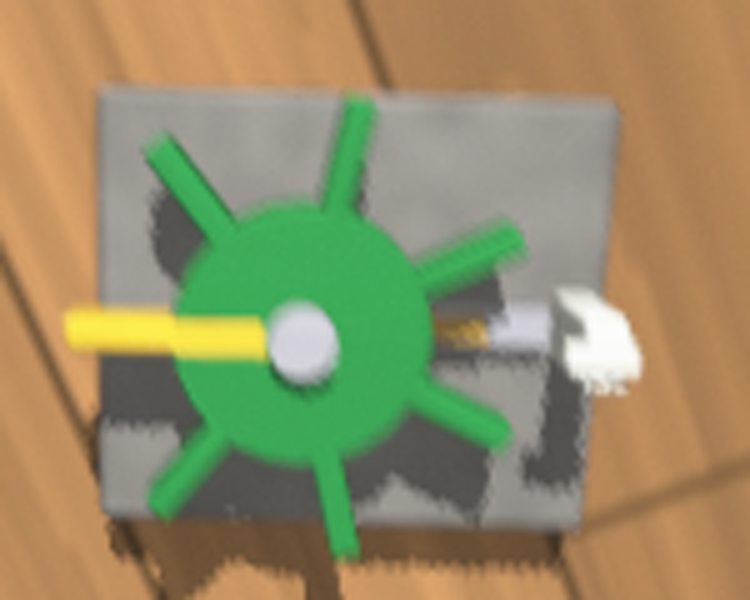

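```bash
cat >> h.py <<'E'
AX=np.array([.509,-.2315])
def pt(phi,z,r=.063):
    a=np.radians(phi); return [*(AX+r*np.array([np.cos(a),np.sin(a)])),z]
E
python3 -c "
from h import *
to(pt(130,.12),-22.4);to(pt(130,.046),-22.4)"
```

```text
t 2.58 pos [ 0.5009 -0.2186  0.3594] yaw -22.5 tilt 0.03 delta [-43.5 -20.4 239.4] rotz -0.1 F [0.4 0.7 0. ] g 0.0
t 2.58 pos [ 0.5009 -0.2186  0.3594] yaw -22.5 tilt 0.03 delta [-43.5 -20.5 313.4] rotz -0.1 F [0.4 0.7 0. ] g 0.0
```

Emit:
apply_moves:
  deltas:
    - {"xyz": [-20, -10, 50], "rotation": [0, 0, 0]}
    - {"xyz": [-40, -19, 100], "rotation": [0, 0, 0]}
    - {"xyz": [-43.5, -20.5, 155], "rotation": [0, 0, 0]}
    - {"xyz": [-43.5, -20.5, 210], "rotation": [0, 0, 0]}
    - {"xyz": [-43.5, -20.5, 240], "rotation": [0, 0, 0]}

```text
time: 3.2
eef_pos: [0.4675, -0.1796, 0.1168]
orientation: [-0.0, 0.981, -0.192, -0.001]
ft_force: [-0.1, -0.1, 2.0]
grip_width: 0.002
```

Run:
```python
from h import *
import cv2
to(pt(130,.046),-22.4)
p=camera_params("wrist");im=capture("wrist")
cv2.imwrite("pics/w2.png",cv2.resize(im[:,:,::-1],(768,576)))
for r in(.042,.063,.076): print([np.round(np.array(proj("wrist",pt(a,.068,r),p))*1.5) for a in(104.6,130,156)])
```

```text
t 3.2 pos [ 0.4675 -0.1796  0.1168] yaw -22.2 tilt 0.16 delta [ 2.5  3.  70.8] rotz 0.2 F [-0.1 -0.1  2. ] g 0.0
[array([445., 315.]), array([420., 341.]), array([410., 374.])]
[array([421., 282.]), array([383., 323.]), array([369., 372.])]
[array([405., 261.]), array([360., 311.]), array([344., 372.])]
```

View pics/w2.png

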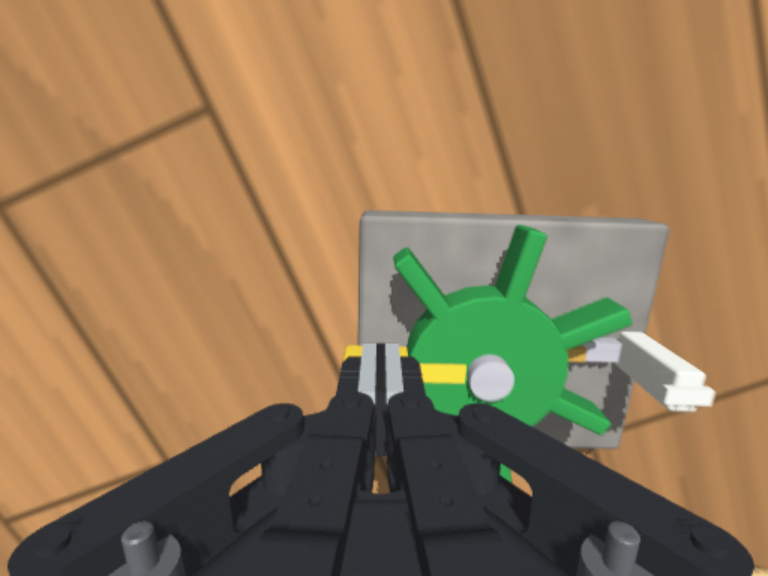

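Run:
```python
from h import *
import cv2
to(pt(130,.046),-22.4)
p=camera_params("wrist");im=capture("wrist")
cv2.imwrite("pics/w3.png",cv2.resize(im[130:310,200:440,::-1],(800,600),interpolation=2))
print(np.array(proj("wrist",[*AX,.076],p))*1.5, ray("wrist",491/1.5,378/1.5,.076,p))
tip=st()[0]; print(np.array(proj("wrist",tip,p))*1.5)
```

```text
t 3.25 pos [ 0.4662 -0.1792  0.1142] yaw -22.1 tilt 0.35 delta [ 4.1  2.8 68.1] rotz 0.3 F [-1.7  2.4 -3.5] g -0.0
[499.70186815 386.57911444] [ 0.50647312 -0.22537613  0.076     ]
[380.10492894 367.19653852]
```

View pics/w3.png

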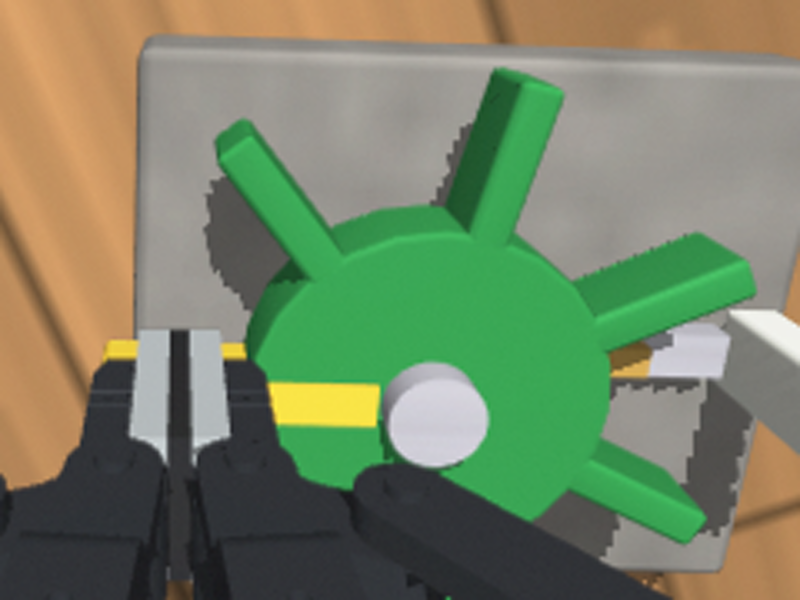

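Run:
```python
from h import *
import cv2
to(pt(130,.046),-22.4)
p=camera_params("wrist");im=capture("wrist")
p2=camera_params("wrist");print(p['T'][:3,3],p2['T'][:3,3])
print(ray("wrist",331.1,254.5,.076,p))
cv2.imwrite("pics/w4.png",cv2.resize(im[130:310,200:440,::-1],(800,600),interpolation=2))
to(pt(130,.046),-22.4)
print(env.observe()['qd'].round(3))
```

```text
t 3.3 pos [ 0.4667 -0.1798  0.1165] yaw -22.2 tilt 0.31 delta [ 3.3  2.4 70.5] rotz 0.2 F [-0.   0.   0.8] g -0.0
[ 0.49609696 -0.1116392   0.25924486] [ 0.49701798 -0.11237768  0.26134627]
[ 0.5091164  -0.23061309  0.076     ]
t 3.35 pos [ 0.468  -0.1806  0.1186] yaw -22.2 tilt 0.16 delta [ 1.7  2.2 72.6] rotz 0.2 F [-0.7 -0.2 -0.1] g -0.0
[ 0.001 -0.033  0.013 -0.05   0.015  0.018 -0.01 ]
```

View pics/w4.png

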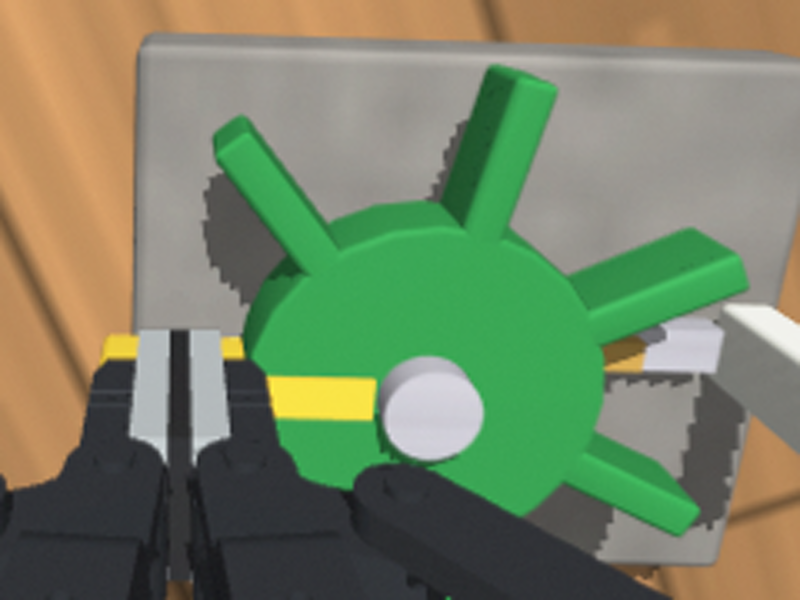

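Emit:
apply_moves:
  deltas:
    - {"xyz": [0, 0, 6], "rotation": [0, 0, 9]}
    - {"xyz": [0, 0, 12], "rotation": [0, 0, 18]}
    - {"xyz": [0, 0, 20], "rotation": [0, 0, 27]}
    - {"xyz": [0, 0, 30], "rotation": [0, 0, 27]}
    - {"xyz": [0, 0, 40], "rotation": [0, 0, 27]}

```text
time: 3.98
eef_pos: [0.4695, -0.1816, 0.0796]
orientation: [-0.0, 0.91, -0.415, 0.001]
ft_force: [0.2, -0.2, 0.0]
grip_width: 0.002
```

```bash
sed -i 's/AX=.*/AX=np.array([.5085,-.2305])/' h.py
python3 - <<'E'
from h import *
import cv2
to(pt(130,.046),-50)
im=capture("wrist")
cv2.imwrite("pics/w5.png",cv2.resize(im[:,:,::-1],(768,576)))
to(pt(130,.046),-50)
E
```

```text
t 3.98 pos [ 0.4695 -0.1816  0.0796] yaw -49.1 tilt 0.09 delta [-0.5  1.6 33.6] rotz 0.9 F [ 0.2 -0.2  0. ] g 0.0
t 4.03 pos [ 0.4686 -0.1814  0.0783] yaw -49.1 tilt 0.04 delta [ 0.3  1.  32.3] rotz 0.9 F [-0.5  1.1 -1.1] g -0.0
```

View pics/w5.png

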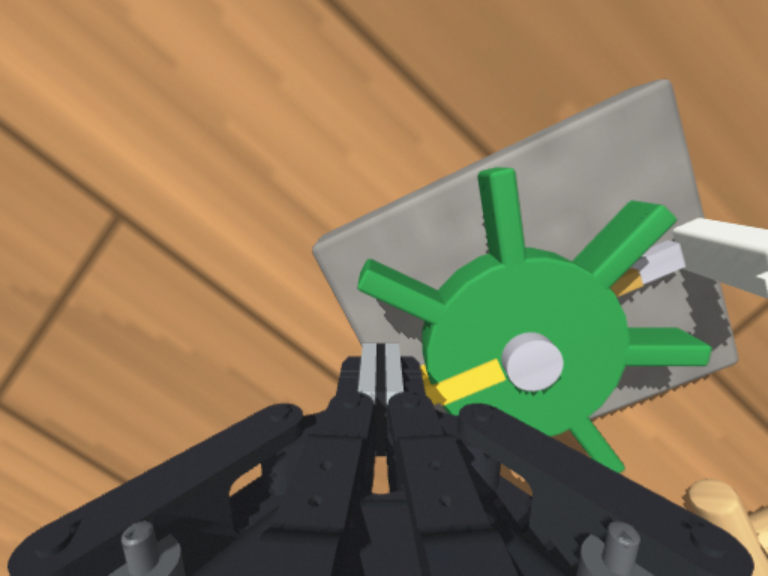

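Emit:
apply_moves:
  deltas:
    - {"xyz": [0, 0, 10], "rotation": [0, 0, 0]}
    - {"xyz": [0, 0, 20], "rotation": [0, 0, 0]}
    - {"xyz": [0, 0, 28], "rotation": [0, 0, 0]}
    - {"xyz": [0, 0, 33], "rotation": [0, 0, 0]}
    - {"xyz": [0, 0, 33], "rotation": [0, 0, 0]}

```text
time: 4.65
eef_pos: [0.4685, -0.1821, 0.046]
orientation: [0.0, 0.909, -0.417, -0.0]
ft_force: [0.0, -0.4, -1.2]
grip_width: -0.001
```

Run:
```python
from h import *
for a in(140,145,150,156,160): to(pt(a,.046),a-180)
```

```text
t 4.65 pos [ 0.4685 -0.1821  0.046 ] yaw -49.4 tilt 0.04 delta [ 0.7 11.4 -0. ] rotz -9.4 F [ 0.  -0.4 -1.2] g -0.0
t 4.65 pos [ 0.4685 -0.1821  0.046 ] yaw -49.4 tilt 0.04 delta [ 1.8 16.8 -0. ] rotz -14.4 F [ 0.  -0.4 -1.2] g -0.0
t 4.65 pos [ 0.4685 -0.1821  0.046 ] yaw -49.4 tilt 0.04 delta [ 3.4 22.1 -0. ] rotz -19.4 F [ 0.  -0.4 -1.2] g -0.0
t 4.65 pos [ 0.4685 -0.1821  0.046 ] yaw -49.4 tilt 0.04 delta [ 5.9 28.1  0. ] rotz -25.4 F [ 0.  -0.4 -1.2] g -0.0
t 4.65 pos [ 0.4685 -0.1821  0.046 ] yaw -49.4 tilt 0.04 delta [ 7.9 32.1  0. ] rotz -29.4 F [ 0.  -0.4 -1.2] g -0.0
```

First, a partial stroke, because the wheel seems to stand half a click off; I'll check how it settles.

Emit:
apply_moves:
  deltas:
    - {"xyz": [0.2, 6, 0], "rotation": [0, 0, -5]}
    - {"xyz": [0.7, 11.4, 0], "rotation": [0, 0, -10]}
    - {"xyz": [1.8, 16.8, 0], "rotation": [0, 0, -15]}
    - {"xyz": [1.8, 16.8, 0], "rotation": [0, 0, -15]}
    - {"xyz": [1.8, 16.8, 0], "rotation": [0, 0, -15]}

```text
time: 5.28
eef_pos: [0.4574, -0.1943, 0.0465]
orientation: [-0.0, 0.955, -0.296, 0.0]
ft_force: [0.1, -0.1, 0.4]
grip_width: 0.001
```

```bash
cat > look.py <<'E'
from h import *
import cv2,sys
k=sys.argv[1]
to(pt(156,.046),-24)
im=capture("top");cv2.imwrite(f"pics/t{k}.png",cv2.resize(im[160:250,270:370,::-1],(400,360),interpolation=2))
w=capture("wrist")
a=cv2.imread(f"pics/t{k}.png"); b=cv2.resize(w[:,:,::-1],(400,300)); b=cv2.copyMakeBorder(b,0,60,0,0,0)
cv2.imwrite(f"pics/b{k}.png",np.hstack([a,b]))
E
python3 look.py 1
```

```text
t 5.28 pos [ 0.4574 -0.1943  0.0465] yaw -34.5 tilt 0.02 delta [ 0.7 12.4  0.5] rotz -10.5 F [ 0.1 -0.1  0.4] g 0.0
```

View pics/b1.png

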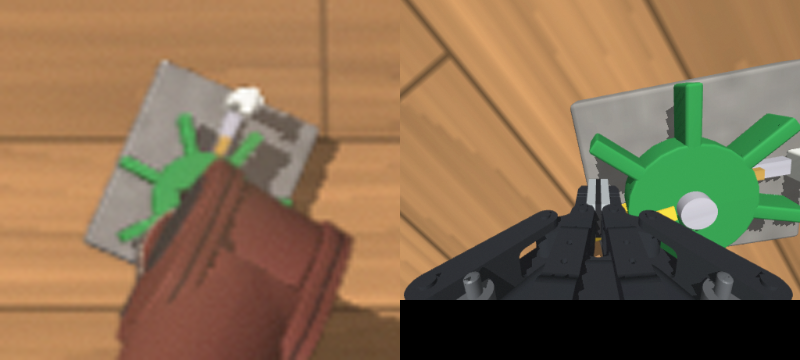

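Emit:
apply_moves:
  deltas:
    - {"xyz": [0.1, 4, 0], "rotation": [0, 0, -3]}
    - {"xyz": [0.3, 8, 0], "rotation": [0, 0, -6]}
    - {"xyz": [0.7, 12, 0], "rotation": [0, 0, -10]}
    - {"xyz": [0.7, 12, 0], "rotation": [0, 0, -10]}
    - {"xyz": [0.7, 12, 0], "rotation": [0, 0, -10]}

```text
time: 6.0
eef_pos: [0.4511, -0.2044, 0.0463]
orientation: [0.0, 0.977, -0.212, -0.0]
ft_force: [-0.1, 0.2, -0.0]
grip_width: -0.002
```

```bash
python3 look.py 2
```

```text
t 6.0 pos [ 0.4511 -0.2044  0.0463] yaw -24.4 tilt 0.0 delta [0.1 0.5 0.3] rotz -0.4 F [-0.1  0.2 -0. ] g -0.0
```

View pics/b2.png

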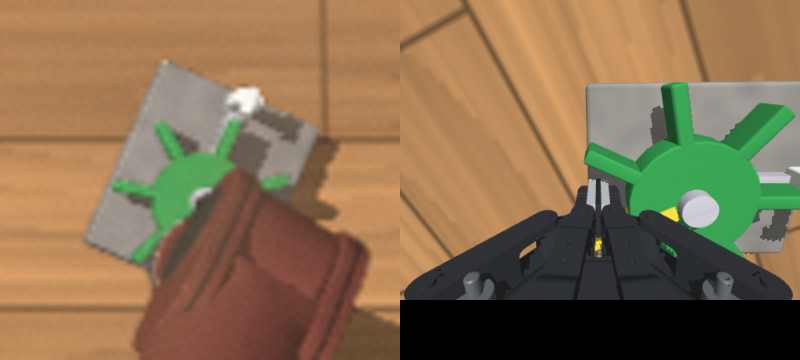

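Run:
```python
from h import *
for a in(161,166,171,176.5,181.7): to(pt(a,.046),a-180)
```

```text
t 6.1 pos [ 0.4511 -0.2044  0.0463] yaw -24.4 tilt 0.0 delta [0.3 6.  0.3] rotz -5.4 F [ 0.1 -0.4  0.3] g -0.0
t 6.1 pos [ 0.4511 -0.2044  0.0463] yaw -24.4 tilt 0.0 delta [ 1.1 11.4  0.3] rotz -10.4 F [ 0.1 -0.4  0.3] g -0.0
t 6.1 pos [ 0.4511 -0.2044  0.0463] yaw -24.4 tilt 0.0 delta [ 2.3 16.8  0.3] rotz -15.4 F [ 0.1 -0.4  0.3] g -0.0
t 6.1 pos [ 0.4511 -0.2044  0.0463] yaw -24.4 tilt 0.0 delta [ 4.2 22.5  0.3] rotz -20.9 F [ 0.1 -0.4  0.3] g -0.0
t 6.1 pos [ 0.4511 -0.2044  0.0463] yaw -24.4 tilt 0.0 delta [ 6.5 27.8  0.3] rotz -26.1 F [ 0.1 -0.4  0.3] g -0.0
```

Emit:
apply_moves:
  deltas:
    - {"xyz": [0.3, 6, 0], "rotation": [0, 0, -5.2]}
    - {"xyz": [1.1, 11.4, 0], "rotation": [0, 0, -10.4]}
    - {"xyz": [2.3, 16.8, 0], "rotation": [0, 0, -15.4]}
    - {"xyz": [4.2, 22.5, 0], "rotation": [0, 0, -20.8]}
    - {"xyz": [6.5, 27.8, 0], "rotation": [0, 0, -25.7]}

```text
time: 6.72
eef_pos: [0.4457, -0.232, 0.0463]
orientation: [-0.0, 1.0, 0.013, 0.0]
ft_force: [0.5, 2.3, -0.2]
grip_width: -0.004
```

Emit:
apply_moves:
  deltas:
    - {"xyz": [0.3, 6, 0], "rotation": [0, 0, -5.2]}
    - {"xyz": [1.1, 11.4, 0], "rotation": [0, 0, -10.4]}
    - {"xyz": [2.3, 16.8, 0], "rotation": [0, 0, -15.4]}
    - {"xyz": [4.2, 22.5, 0], "rotation": [0, 0, -20.8]}
    - {"xyz": [6.5, 27.8, 0], "rotation": [0, 0, -25.7]}

```text
time: 7.35
eef_pos: [0.4527, -0.2603, 0.0463]
orientation: [-0.0, 0.972, 0.235, -0.0]
ft_force: [0.0, 0.2, 0.9]
grip_width: 0.0
```

```bash
python3 look.py 3; python3 -c "
from h import *
to(pt(207.5,.046),27.5);to(pt(156,.1),-24)"
```

```text
t 7.35 pos [ 0.4527 -0.2603  0.0463] yaw 27.2 tilt 0.01 delta [ 23.8 -50.1   0.3] rotz 51.2 F [0.  0.2 0.9] g 0.0
t 7.45 pos [ 0.4528 -0.2607  0.0463] yaw 27.1 tilt 0.02 delta [ 0.4 -1.   0.3] rotz -0.4 F [-1.1  0.1 -0.2] g -0.0
t 7.45 pos [ 0.4528 -0.2607  0.0463] yaw 27.1 tilt 0.02 delta [ 23.8 -50.5 -53.7] rotz 51.1 F [-1.1  0.1 -0.2] g -0.0
```

View pics/b3.png

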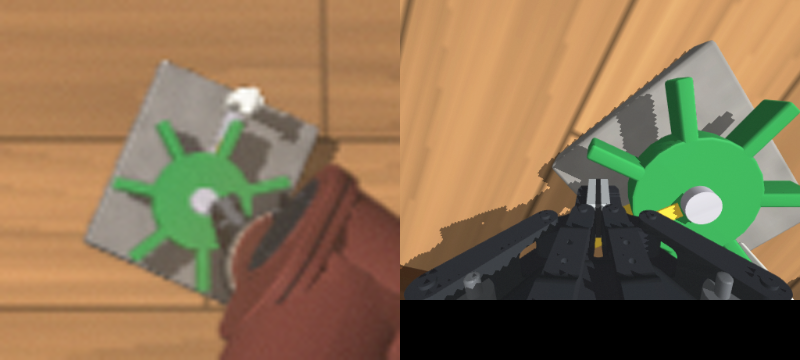

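Emit:
apply_moves:
  deltas:
    - {"xyz": [0, 0, -20], "rotation": [0, 0, 0]}
    - {"xyz": [0, 0, -45], "rotation": [0, 0, 0]}
    - {"xyz": [4, -15, -50], "rotation": [0, 0, 10]}
    - {"xyz": [12, -30, -50], "rotation": [0, 0, 20]}
    - {"xyz": [24, -50, -50], "rotation": [0, 0, 30]}

```text
time: 8.07
eef_pos: [0.451, -0.2043, 0.0964]
orientation: [-0.0, 1.0, -0.03, 0.0]
ft_force: [-0.0, 0.1, -0.1]
grip_width: -0.001
```

Emit:
apply_moves:
  deltas:
    - {"xyz": [0, 0, 0], "rotation": [0, 0, 10.5]}
    - {"xyz": [0, 0, 0], "rotation": [0, 0, 21.2]}
    - {"xyz": [0, 0, 0], "rotation": [0, 0, 21.2]}
    - {"xyz": [0, 0, 0], "rotation": [0, 0, 21.2]}
    - {"xyz": [0, 0, 0], "rotation": [0, 0, 21.2]}

```text
time: 8.7
eef_pos: [0.4512, -0.2049, 0.0963]
orientation: [0.0, 0.978, -0.208, -0.0]
ft_force: [-1.0, -0.1, 0.9]
grip_width: -0.002
```

```bash
python3 look.py 4; python3 -c "
from h import *
to(pt(156,.046),-24)"
```

```text
t 8.7 pos [ 0.4512 -0.2049  0.0963] yaw -24.0 tilt 0.0 delta [-0.2  0.1 50.3] rotz -0.0 F [-1.  -0.1  0.9] g -0.0
t 8.8 pos [ 0.4512 -0.2049  0.0963] yaw -24.1 tilt 0.0 delta [-0.2  0.  50.3] rotz -0.1 F [-0.4 -0.1  0.2] g 0.0
```

View pics/b4.png

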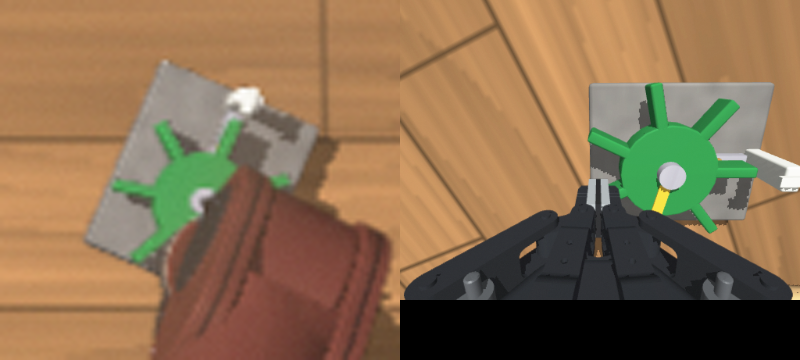

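Emit:
apply_moves:
  deltas:
    - {"xyz": [0, 0, 15], "rotation": [0, 0, 0]}
    - {"xyz": [0, 0, 30], "rotation": [0, 0, 0]}
    - {"xyz": [0, 0, 42], "rotation": [0, 0, 0]}
    - {"xyz": [0, 0, 50], "rotation": [0, 0, 0]}
    - {"xyz": [0, 0, 50], "rotation": [0, 0, 0]}

```text
time: 9.43
eef_pos: [0.4507, -0.2048, 0.0456]
orientation: [0.0, 0.978, -0.209, -0.001]
ft_force: [1.0, 0.1, -0.2]
grip_width: 0.005
```

Emit:
apply_moves:
  deltas:
    - {"xyz": [0.3, 6, 0], "rotation": [0, 0, -5.2]}
    - {"xyz": [1.1, 11.4, 0], "rotation": [0, 0, -10.4]}
    - {"xyz": [2.3, 16.8, 0], "rotation": [0, 0, -15.4]}
    - {"xyz": [4.2, 22.5, 0], "rotation": [0, 0, -20.8]}
    - {"xyz": [6.5, 27.8, 0], "rotation": [0, 0, -25.7]}

```text
time: 10.05
eef_pos: [0.4463, -0.2325, 0.0467]
orientation: [-0.0, 1.0, 0.015, 0.0]
ft_force: [0.7, 2.4, 0.2]
grip_width: -0.003
```

Emit:
apply_moves:
  deltas:
    - {"xyz": [0.3, 6, 0], "rotation": [0, 0, -5.2]}
    - {"xyz": [1.1, 11.4, 0], "rotation": [0, 0, -10.4]}
    - {"xyz": [2.3, 16.8, 0], "rotation": [0, 0, -15.4]}
    - {"xyz": [4.2, 22.5, 0], "rotation": [0, 0, -20.8]}
    - {"xyz": [6.5, 27.8, 0], "rotation": [0, 0, -25.7]}

```text
time: 10.68
eef_pos: [0.4534, -0.2609, 0.0468]
orientation: [0.0, 0.971, 0.237, 0.0]
ft_force: [-0.7, 0.0, 0.6]
grip_width: 0.002
```

```bash
python3 look.py 5; python3 -c "
from h import *
to(pt(207.5,.046),27.5);to(pt(156,.1),-24)"
```

```text
t 10.68 pos [ 0.4534 -0.2609  0.0468] yaw 27.4 tilt 0.05 delta [ 23.6 -50.8   0.8] rotz 51.4 F [-0.7  0.   0.6] g 0.0
t 10.78 pos [ 0.4534 -0.2612  0.0469] yaw 27.3 tilt 0.07 delta [ 0.  -1.8  0.8] rotz -0.2 F [ 0.3 -0.2  0.1] g 0.0
t 10.78 pos [ 0.4534 -0.2612  0.0469] yaw 27.3 tilt 0.07 delta [ 23.6 -51.2 -53.2] rotz 51.3 F [ 0.3 -0.2  0.1] g 0.0
```

View pics/b5.png

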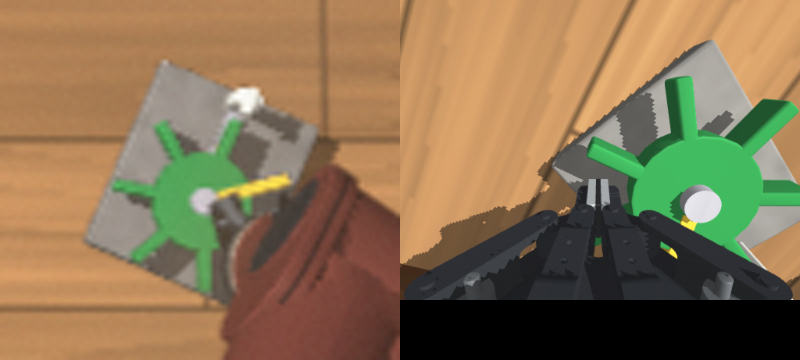

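The yellow tab is now exactly one click short of the pointer, so one more identical stroke.

Emit:
apply_moves:
  deltas:
    - {"xyz": [0, 0, -20], "rotation": [0, 0, 0]}
    - {"xyz": [0, 0, -45], "rotation": [0, 0, 0]}
    - {"xyz": [4, -15, -50], "rotation": [0, 0, 10]}
    - {"xyz": [12, -30, -50], "rotation": [0, 0, 20]}
    - {"xyz": [23.6, -51, -50], "rotation": [0, 0, 30]}

```text
time: 11.4
eef_pos: [0.4506, -0.204, 0.0967]
orientation: [0.0, 1.0, -0.028, 0.0]
ft_force: [0.2, 0.5, -0.5]
grip_width: -0.0
```

Emit:
apply_moves:
  deltas:
    - {"xyz": [0, 0, 0], "rotation": [0, 0, 10.5]}
    - {"xyz": [0, 0, 0], "rotation": [0, 0, 21.3]}
    - {"xyz": [0, 0, 0], "rotation": [0, 0, 21.3]}
    - {"xyz": [0, 0, 0], "rotation": [0, 0, 21.3]}
    - {"xyz": [0, 0, 0], "rotation": [0, 0, 21.3]}

```text
time: 12.02
eef_pos: [0.4506, -0.2044, 0.0964]
orientation: [0.0, 0.978, -0.207, 0.0]
ft_force: [0.2, -0.2, 0.4]
grip_width: 0.003
```

```bash
python3 look.py 6
```

```text
t 12.03 pos [ 0.4506 -0.2044  0.0964] yaw -23.9 tilt 0.0 delta [ 0.5  0.3 50.4] rotz 0.1 F [ 0.2 -0.2  0.4] g 0.0
```

View pics/b6.png

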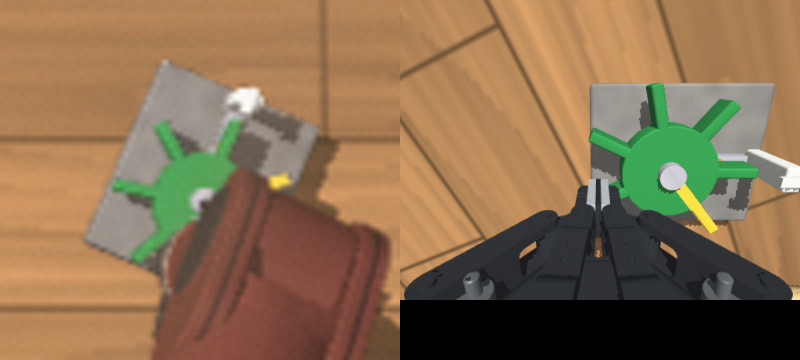

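Emit:
apply_moves:
  deltas:
    - {"xyz": [0, 0, 15], "rotation": [0, 0, 0]}
    - {"xyz": [0, 0, 30], "rotation": [0, 0, 0]}
    - {"xyz": [0, 0, 42], "rotation": [0, 0, 0]}
    - {"xyz": [0, 0, 50], "rotation": [0, 0, 0]}
    - {"xyz": [0, 0, 50], "rotation": [0, 0, 0]}

```text
time: 12.75
eef_pos: [0.4501, -0.2043, 0.0456]
orientation: [0.0, 0.978, -0.208, -0.001]
ft_force: [-0.9, 0.2, 0.1]
grip_width: 0.001
```

Emit:
apply_moves:
  deltas:
    - {"xyz": [0.3, 6, 0], "rotation": [0, 0, -5.2]}
    - {"xyz": [1.1, 11.4, 0], "rotation": [0, 0, -10.4]}
    - {"xyz": [2.3, 16.8, 0], "rotation": [0, 0, -15.4]}
    - {"xyz": [4.2, 22.5, 0], "rotation": [0, 0, -20.8]}
    - {"xyz": [6.5, 27.8, 0], "rotation": [0, 0, -25.7]}

```text
time: 13.38
eef_pos: [0.4457, -0.232, 0.0468]
orientation: [-0.0, 1.0, 0.016, 0.0]
ft_force: [1.6, 2.3, 0.1]
grip_width: 0.001
```

Emit:
apply_moves:
  deltas:
    - {"xyz": [0.3, 6, 0], "rotation": [0, 0, -5.2]}
    - {"xyz": [1.1, 11.4, 0], "rotation": [0, 0, -10.4]}
    - {"xyz": [2.3, 16.8, 0], "rotation": [0, 0, -15.4]}
    - {"xyz": [4.2, 22.5, 0], "rotation": [0, 0, -20.8]}
    - {"xyz": [6.5, 27.8, 0], "rotation": [0, 0, -25.7]}

```text
time: 14.0
eef_pos: [0.453, -0.2604, 0.0469]
orientation: [0.0, 0.971, 0.238, 0.0]
ft_force: [0.2, -0.5, -0.3]
grip_width: -0.007
```

```bash
python3 look.py 7
```

```text
t 14.0 pos [ 0.453  -0.2604  0.0469] yaw 27.5 tilt 0.05 delta [ 23.9 -50.2   0.8] rotz 51.5 F [ 0.2 -0.5 -0.3] g -0.01
```

View pics/b7.png

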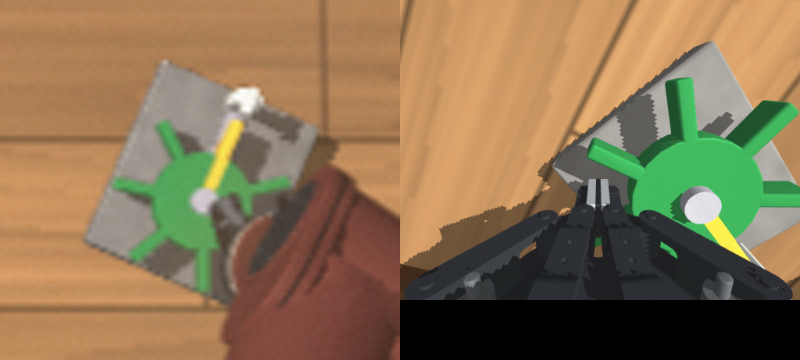

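Yellow rests at the pointer. Next I'll lift straight up and move clear.

Emit:
apply_moves:
  deltas:
    - {"xyz": [0, 0, -15], "rotation": [0, 0, 0]}
    - {"xyz": [0, 0, -40], "rotation": [0, 0, 0]}
    - {"xyz": [0, 0, -80], "rotation": [0, 0, 0]}
    - {"xyz": [0, 0, -130], "rotation": [0, 0, 0]}
    - {"xyz": [0, 0, -180], "rotation": [0, 0, 0]}

```text
time: 14.72
eef_pos: [0.4522, -0.2598, 0.2291]
orientation: [0.0, 0.972, 0.236, 0.0]
ft_force: [0.7, 0.3, -0.2]
grip_width: -0.003
```

Emit:
apply_moves:
  deltas:
    - {"xyz": [10, -50, 0], "rotation": [0, 0, 0]}
    - {"xyz": [20, -100, 0], "rotation": [0, 0, 0]}
    - {"xyz": [30, -150, 0], "rotation": [0, 0, 0]}
    - {"xyz": [40, -200, 0], "rotation": [0, 0, 0]}
    - {"xyz": [40, -200, 0], "rotation": [0, 0, 0]}

```text
time: 15.35
eef_pos: [0.3954, -0.061, 0.2274]
orientation: [-0.0, 0.971, 0.238, 0.001]
ft_force: [-0.6, -0.2, 0.6]
grip_width: 0.004
```

Run:
```python
from h import *
import cv2
to([.5,0,.2])
im=capture("top");cv2.imwrite("pics/top9.png",cv2.resize(im[90:290,100:460,::-1],(800,444),interpolation=2))
a=cv2.imread("pics/top0.png").astype(int); d=np.abs(a-im[:,:,::-1]).max(2)
for n,(x,y,r) in dict(blue=(190,210,28),brown=(412,266,32),pot=(322,127,18),bowl=(187,133,20),jar=(246,123,12),dib=(388,195,25),trow=(120,215,20)).items():
    print(n,(d[y-r:y+r,x-r:x+r]>50).mean().round(3))
```

```text
t 15.35 pos [ 0.3954 -0.061   0.2274] yaw 27.6 tilt 0.09 delta [120.9  -5.6  27.6] rotz None F [-0.6 -0.2  0.6] g 0.0
blue 0.0
brown 0.088
pot 0.0
bowl 0.0
jar 0.0
dib 0.0
trow 0.0
```

View pics/top9.png

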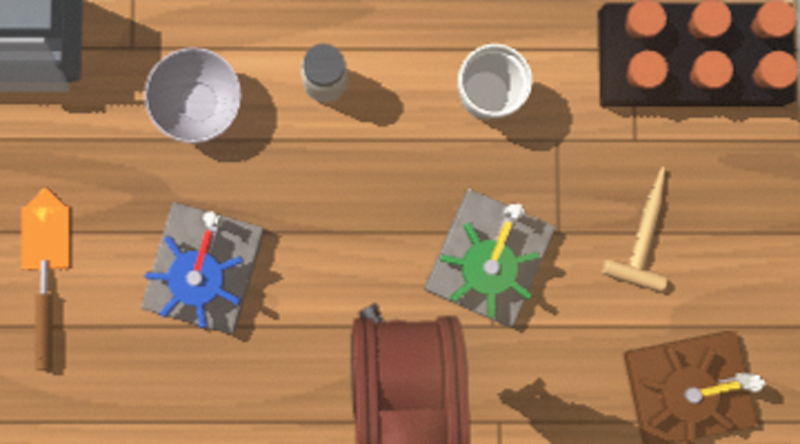

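```bash
python3 -c "
from bench import env
print(env.close_job(), env.observe()['time'])"
```

```text
the job is handed in; nothing more can be done
the job is handed in; nothing more can be done
```

The green dial now rests with its yellow tab at the white pointer. I handed the job in after about 15 s, with the hand lifted clear.

- **Pushing:** I used the shut fingertip in the gaps between the tabs. A short nudge came first, then three one-click strokes anticlockwise. I checked with the cameras after every stroke, and the wheel never went past the pointer.
- **Start position:** In the first pictures, the yellow tab stood about 3.5 clicks short of the pointer, between two rests. That did not match the stated 2, 3 or 4 clicks. The nudge let the wheel snap to exactly 3 clicks short, and I went on from there.
- **Forces:** The wrist force read at the end of each move stayed below about 4 N.
- **Last check:** In the final top picture, the green foot looks where it was. The blue dial, pot, bowl, jar, dibber and trowel showed no change from the first picture. The brown dial's patch differed by 9%, though its centre is at the same pixel. I put that down to the arm's shadow but did not check it further.

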